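Load a mounted specimen and hold the reflector flap at the set angle

TASK

Stand the round specimen puck in the ring-shaped nest of the inspection stand and let go of it. Then lift the hinged reflector flap (the bar at its free edge is the handle) until it lies in line with the index arm set on the quadrant, and finish while still holding the flap there, because it falls back if released. Leave the index arm's setting and the other things on the bench alone.

Things in the scene. Friction and masses are not known exactly. Their poses are not given: they have to be found in the camera images.
- stand: White inspection stand, fixed; place and yaw vary. Origin on the bench under the middle of the hinge line; x along the hinge, z up. Base plate 24 mm high, x -120 to 120, y -140 to 100 mm. Nest at -y of the hinge, flap at +y. Hinge posts 69 mm high at x +-88, y 0. Upright quadrant (aluminium arc, radius 100 mm about the hinge) at x 104 mm, y 0 to 100, up to 160 mm high.
- hinge (a point): Middle of the flap's hinge line, 60 mm above the stand's origin; axes as the stand's.
- nest (a point): Centre of the nest's floor: the top of the base plate, 24 mm above the bench, at y = -85 mm in the stand's frame. Around it is a steel ring 4 mm high, inner diameter 42 mm, outer 54 mm.
- puck_center (a point): Centre (half-way up) of the loose round specimen puck: upright grey cylinder with a steel disc in its top, diameter 32 mm, height 34 mm, 50 to 100 g, z axis along the cylinder. It starts on the bench on one side of the stand, the square block on the other; either may be left or right.
- flap_bar (a point): Middle of the round steel grip bar at the flap's free edge: 10 mm thick, 80 mm free length, parallel to the hinge, 155 mm from it. Turns with the flap: y axis points from hinge to bar, x along the bar. A 40 mm open gap lies between bar and panel. Flap down: bar 60 mm above the bench, nothing under it. Panel 160 x 115 x 5 mm, aluminium, 0.35 to 0.65 kg, free hinge.
- flap (a joint): Flap angle in rad: 0 = lying level on its rests (where it starts), pointing along the stand's +y; grows as the bar is lifted, pi/2 = upright, stop at 1.7. It falls back to 0 when released below upright.
- index_tip (a point): Outer end of the index arm: a dark flat steel arm turning about the same hinge line, beside the quadrant at x = +96 mm in the stand's frame, this point 108 mm from the hinge line; a black clamp knob sits near its end. Its y axis points outward along the arm.
- index (a joint): Angle of the index arm in rad, measured as flap is (0 level along the stand's +y, pi/2 upright): the angle that the flap must have. It is set differently each time, between 0.6 and 1.15, is only clamped by friction, and must not be moved.
- block_center (a point): Centre of a loose square specimen block, 32 x 32 x 34 mm, grey with a small rectangular steel inlay: bystander, leave alone.
- eyepiece: Black spare eyepiece standing on the bench, largest diameter 42 mm, height 62 mm: bystander, origin at its underside.
- jar: Small glass jar, diameter 54 mm, height 60 mm: bystander, origin at its underside.
There are look-alikes about, which are no part of the job. Leave any green or yellow look-alike of the part that bears puck_center alone.

How it is judged:
On the way:
1. the puck stands in the nest, released, with the flap still down (horizontal distance between puck_center and nest below 0.008 m and z of puck_center in the frame of nest between 0.014 and 0.0195 m and angle between puck_center's own z axis and vertical below 0.1 rad and contact force between the fingers and puck below 0.1 N and value of joint flap below 0.1 rad), for 0.2 s.
At the end, for the whole second after the job is handed in: The puck stands upright in the nest, on its floor inside the ring; the gripper's fingers hold the flap still, within 0.07 rad (4 degrees) of the index arm, and nothing but the gripper props it up (horizontal distance between puck_center and nest below 0.008 m and z of puck_center in the frame of nest between 0.014 and 0.0195 m and angle between puck_center's own z axis and vertical below 0.1 rad and angle between the y axis of flap_bar and the y axis of index_tip, either way round below 0.07 rad and velocity of joint flap between -0.05 and 0.05 rad/s and contact force between the fingers and flap above 0.2 N and contact force between flap and puck below 0.1 N and contact force between flap and block below 0.1 N and contact force between flap and eyepiece below 0.1 N and contact force between flap and jar below 0.1 N); the arm keeps its last pose, push and grip.
It fails at once if the index arm's setting is moved by more than 5 mm at its tip (distance of index_tip from where it was at the start of the episode above 0.005 m).
It fails at once if the square block is moved by more than 25 mm (distance of block_center from where it was at the start of the episode above 0.025 m).
It fails at once if the eyepiece is moved by more than 25 mm (distance of eyepiece from where it was at the start of the episode above 0.025 m).
It fails at once if the jar is moved by more than 25 mm (distance of jar from where it was at the start of the episode above 0.025 m).
It also fails if it takes over 54 s, if anything falls off the work surface, if the arm or the gripper's body presses on something with over 40 N, if the wrist force passes 120 N, or if a joint passes its speed limit or range.

ROBOT

A 7-joint arm with a two-finger parallel gripper is mounted at the origin on the work surface. World frame = base frame: x ahead of the robot, y to its left, z up, the work surface at z = 0. Lengths are in m, angles in rad, forces in N, time in s.
With the tool pointing down it reaches from about 0.4 to 0.75 m from the base axis. Payload 19.5 kg.
Tool frame: the origin (TCP) lies between the finger pads; the fingertips stand 19 mm ahead of it and the grasp point (between the pads) is the TCP; z points along the fingers, y is the line along which they close (so a half turn about z gives the same grasp; the last joint's range is limited). The gripper opens to 85 mm and grips with 20 to 120 N. Pads are 22 mm wide; open, the fingers measure 114 mm over their backs; the gripper's body (76 mm by 85 mm) begins 54 mm behind the grasp point. The pads swing forward as they close: fully open they stand 13 mm farther back than shut.
Start: joints at [1.106, 0.707, -0.028, 1.485, 0.022, 0.951, -0.075], TCP at [0.236, -0.524, 0.227] pointing down, gripper open.
Joint ranges: [-2.71, 2.71], [-0.32, 2.16], [-1.57, 1.52], [0, 2.45], [-1.46, 4.6], [0, 2.02], [-2.83, 2.83]. Speed limits (rad/s): [1.89, 1.89, 2.57, 2.57, 3.01, 3.01, 3.01].

INTERFACE

Orientations are given as a rotation vector (axis times angle).
In Python, from bench import readout, vision, manip gives the robot as it stands.
- The arm moves only by the shell command python3 -m pendant 'ROWS'. ROWS is a JSON object of lists of equal length, an entry for each row: "dp": the shift along the world's x, y, z each as a share of 0.3 m, from -1 to 1, a list of three; "twist": the turn, a rotation vector about the world's x, y, z each as a share of pi/2 rad, from -1 to 1, a list of three; "fingers": the closure in counts, from 0 (fully open) to 255 (shut). In form: {"dp": [[dx, dy, dz], ...], "twist": [[wx, wy, wz], ...], "fingers": [fingers, ...]}. A call has exactly 5 rows; each row is the pose to reach, as a shift and turn from the pose commanded when the call began; what a row does not reach only later rows make up. A row lasts 1/8 s, in which the tool goes at most 62.5 mm and 10.7 degrees, less where a joint would pass 70% of its speed; a pose out of reach is approached as far as the arm can. A call with a number of a shift or a turn outside -1 to 1 is refused whole. A call with a gripper value outside its range is refused whole. The fingers move at their own pace and stop on an object; the grip force is fixed at half the most. Time passes only in rows, so rows that repeat a pose let the fingers close, or fill a call up. It gives the time, the measured TCP pose, the force, the opening and the grip force at its end, in the units of the state.
- readout.read_state(): the state, without advancing time (a new reading comes with each control period).
- vision.grab_frame(name): name is "side" or "top"; returns a dict with "pixels" (480x640x3 uint8, red, green, blue), "fx", "fy", "cx", "cy" (pixels), "k1" (the pictures are not rectified: a ray, as slopes to the right and down, at radius r is drawn at 1 + k1 r^2 times it, then the intrinsics apply), "xyz" and "rotation" of the camera in the world. Camera axes: x right, y down, z forward; pixel columns grow to the right and rows downward; lengths in m; the calibration is good to about 2 mm. A picture is of the moment at which its call begins. There is no depth.
- manip.job_done(): hands the job in; it is judged then, once.
Trained networks look in a picture, given as the dict that the camera call returned (one of the last four; its "shot" number tells which), for a name from the list of things; names that differ only in an ending like _2 or _b are one class to them, and where a whole thing is asked for, a point or a joint stands for the part that bears it (a point fixed in the world has none). Each returns a list of dicts, best first, with "confidence" (0 to 1); they miss things now and then, are a little off and sometimes report something else, mostly with a low value. They report only what shows in the picture. A call takes as long as a camera call. They do not tell look-alikes from the thing itself.
- vision.cut_out(picture, target): "mask" (480x640 bool, what is visible of it) and "point" ([column, row] in pixels, amid what is visible of it).
- vision.spot_point(picture, target): "point" ([column, row] in pixels: a listed point, or the origin of a listed thing).
The state is a dict: "t": time; "joints": joint angles; "qvel": joint speeds; "joint_efforts": joint torques, N m; "ee_pos": TCP position; "ee_rot": TCP orientation; "force": force on the tool from outside, world axes, zero at the start; "torque": the same for the moment, N m; "gripper_width": opening from 0.0 (shut) to 1.0 (fully open); "gripper_force": force on a finger pad.
Only numpy, scipy, OpenCV 4.12 (cv2) and the standard library are available. Lean on these libraries where they do the work, as an engineer would, in place of code of your own. Each camera call takes 0.05 s, during which the arm holds its last target. There are 200 camera calls.

## Working session

There is one attempt and no reset: what is moved stays moved. The work goes in short steps, Python scripts to look and compute and a shell command to move; the robot and the scene stay as the last step left them, time stands still between calls to the robot, and variables do not carry over. Pictures are saved under pics/ and viewed, at most 10 in all, crops included, and the job is handed in when it is done.

```bash
ls; mkdir -p pics; cat > h.py <<'E'
import numpy as np, cv2
from scipy.spatial.transform import Rotation as R
from bench import readout, vision, manip
def cam(f):
    rot=np.array(f["rotation"],float)
    Rm=rot if rot.shape==(3,3) else (R.from_rotvec(rot).as_matrix() if rot.size==3 else R.from_quat(rot).as_matrix())
    K=np.array([[f["fx"],0,f["cx"]],[0,f["fy"],f["cy"]],[0,0,1.]])
    return Rm,np.array(f["xyz"],float),K,np.array([f["k1"],0,0,0.])
def ray(f,p):
    Rm,o,K,d=cam(f)
    u=cv2.undistortPoints(np.array([[p]],float),K,d)[0,0]
    v=Rm@np.array([u[0],u[1],1]); return o,v/np.linalg.norm(v)
def atz(f,p,z):
    o,v=ray(f,p); return o+v*(z-o[2])/v[2]
def proj(f,X):
    Rm,o,K,d=cam(f); Xc=(np.atleast_2d(X)-o)@Rm
    return cv2.projectPoints(Xc.reshape(-1,1,3),np.zeros(3),np.zeros(3),K,d)[0][:,0]
def tri(rs):
    A=np.zeros((3,3));b=np.zeros(3)
    for o,v in rs:
        P=np.eye(3)-np.outer(v,v);A+=P;b+=P@o
    return np.linalg.solve(A,b)
def save(f,n): cv2.imwrite("pics/"+n,f["pixels"][:,:,::-1])
E
python3 - <<'E'
from h import *
np.set_printoptions(precision=3,suppress=True)
S={}
for c in("side","top"):
    f=vision.grab_frame(c); S[c]=f; save(f,c+"1.png")
    print(c,f["fx"],f["k1"],f["xyz"],np.array(f["rotation"]).tolist())
    for n in ["stand","hinge","nest","puck_center","flap_bar","index_tip","block_center","eyepiece","jar"]:
        r=vision.spot_point(f,n)
        print(n,[(np.round(a["point"],1).tolist(),round(a["confidence"],2)) for a in r[:4]])
import pickle; pickle.dump(S,open("S.pkl","wb"))
print(readout.read_state())
E
```

```text
pics
side 501.3355883138463 0.044000530709151255 [ 0.127 -0.927  0.706] [-2.09230749892501, 0.4462301935318496, -0.27042450988936795]
stand [([344.1, 185.1], 0.61), ([314.5, 250.7], 0.55)]
hinge [([317.0, 232.6], 0.88)]
nest [([320.4, 260.5], 0.69)]
puck_center [([369.8, 350.8], 0.93), ([367.4, 325.6], 0.8), ([325.3, 342.5], 0.68), ([395.7, 329.2], 0.65)]
flap_bar [([300.5, 198.9], 0.94), ([369.6, 350.9], 0.52)]
index_tip [([344.4, 187.1], 0.4)]
block_center []
eyepiece [([470.7, 345.4], 0.93), ([318.5, 229.7], 0.72)]
jar [([303.6, 197.3], 0.67)]
top 570.2254011872823 -0.17476093553077826 [ 0.349 -0.021  1.441] [-2.100166369135327, 2.14201011771278, -0.15699411912294575]
stand []
hinge [([291.9, 248.9], 0.86)]
nest []
puck_center [([418.6, 256.1], 0.71), ([429.2, 233.4], 0.71), ([484.2, 257.1], 0.52), ([447.0, 262.2], 0.51)]
flap_bar [([231.5, 232.8], 0.72), ([295.6, 249.6], 0.4)]
index_tip [([269.8, 198.6], 0.7)]
block_center []
eyepiece [([460.2, 187.8], 0.71), ([293.8, 248.6], 0.21)]
jar [([183.2, 209.5], 0.86)]
{'t': 1.0, 'joints': array([ 1.106,  0.706, -0.028,  1.485,  0.022,  0.951, -0.076]), 'qvel': array([-0.001, -0.001,  0.001, -0.   ,  0.001, -0.   , -0.001]), 'joint_efforts': array([ -0.004, -88.298,   1.233, -23.638,   0.017,   0.002,  -0.   ]), 'ee_pos': array([ 0.236, -0.524,  0.227]), 'ee_rot': array([-3.072, -0.659,  0.   ]), 'force': array([-0.596, -0.855, -0.769]), 'torque': array([0.011, 0.037, 0.01 ]), 'gripper_force': 0.0, 'gripper_width': 0.9992710255244329}
```

View pics/side1.png

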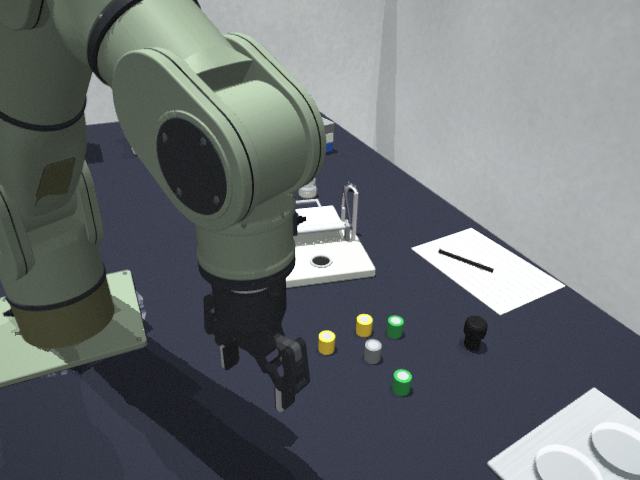

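View pics/top1.png

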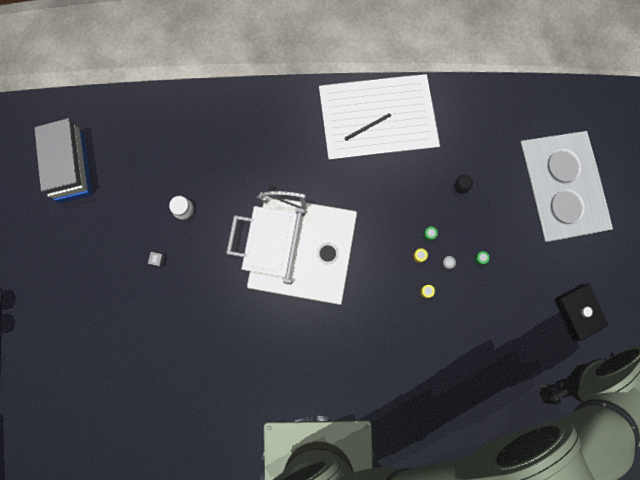

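The side view shows the grey puck at (373,351), with yellow and green look-alikes around it. The stand is behind the arm, with its nest at (320,261). In the top view:
- grey puck (449,262)
- nest (328,254)
- flap bar (233,234)
- quadrant (283,196)
- jar (181,208)
- block (156,259)
- eyepiece (464,184)

```bash
python3 - <<'E'
from h import *
import pickle
np.set_printoptions(precision=4,suppress=True)
S=pickle.load(open("S.pkl","rb")); t=S["top"]; s=S["side"]
# masks of white objects: nest ring dark centre, puck top
print("puck top-view centre z.034",atz(t,[449.5,262.5],.034), "side", atz(s,[369.8,350.8],.017),"tri",tri([ray(t,[449,262.2]),ray(s,[370.5,351])]))
print("nest top",atz(t,[328,254],.024),"side",atz(s,[320.4,260.5],.024))
print("hinge top",atz(t,[291.9,248.9],.06),"side",atz(s,[317,232.6],.06))
print("bar",atz(t,[231.5,232.8],.06),atz(s,[300.5,198.9],.06))
# base-plate corners
g=cv2.cvtColor(t["pixels"],cv2.COLOR_RGB2GRAY)
for n,p in dict(a=(357,210),b=(342,304),c=(247,289)).items():print(n,atz(t,p,.024))
for n,p in dict(green2=(484,257),y1=(421,255),g1=(431,233),y2=(428,291)).items():print(n,atz(t,p,.034))
for n in("nest","puck_center"):
    for a in vision.cut_out(vision.grab_frame("top"),n)[:6]:
        m=a["mask"]; ys,xs=np.nonzero(m); print(n,a["confidence"],a["point"],xs.mean(),ys.mean(),m.sum(),t["pixels"][m].mean(0))
E
```

```text
puck top-view centre z.034 [ 0.5154 -0.3371  0.034 ] side [ 0.5154 -0.3329  0.017 ] tri [ 0.516  -0.3379  0.0212]
nest top [ 0.5451 -0.0342  0.024 ] side [ 0.5509 -0.0279  0.024 ]
hinge top [0.5546 0.0543 0.06  ] side [0.5716 0.0391 0.06  ]
bar [0.598  0.2036 0.06  ] [0.6036 0.2218 0.06  ]
a [ 0.6563 -0.1104  0.024 ]
b [ 0.4195 -0.0661  0.024 ]
c [0.4611 0.1699 0.024 ]
green2 [ 0.5271 -0.4261  0.034 ]
y1 [ 0.536  -0.2661  0.034 ]
g1 [ 0.5912 -0.2942  0.034 ]
y2 [ 0.4458 -0.2794  0.034 ]
nest 0.87 [298.0, 248.8] 297.28563979559914 248.2405881739493 9589 [222.7656 222.4149 223.1999]
puck_center 0.66 [447.5, 263.6] 447.8692810457516 262.80392156862746 153 [150.268  151.634  152.8954]
puck_center 0.63 [482.6, 259.3] 480.73936170212767 257.72872340425533 188 [ 95.9149 140.9415 106.5106]
puck_center 0.63 [297.6, 248.6] 296.9341840836013 247.4367966237942 9952 [220.583  220.2376 221.0059]
puck_center 0.55 [418.4, 253.5] 420.0337837837838 254.86486486486487 148 [204.4865 203.0878 129.4189]
puck_center 0.49 [428.6, 233.8] 429.53913043478263 233.88695652173914 115 [127.3565 169.8435 136.7217]
puck_center 0.42 [426.9, 291.3] 426.64963503649636 291.18978102189783 137 [205.3577 203.5693 135.0219]
```

```bash
cat >> h.py <<'E'
def plan(target,yaxis_deg=None,tilt=None):
    """shift/turn shares from current pose; yaxis_deg = world heading of tool y (mod 180), tool down"""
    st=readout.read_state(); p=st["ee_pos"]; Rc=R.from_rotvec(st["ee_rot"])
    out={"t":st["t"],"p":p,"y":Rc.as_matrix()[:,1],"z":Rc.as_matrix()[:,2],"w":st["gripper_width"],"gf":st["gripper_force"],"F":st["force"],"dp":(np.array(target)-p)/.3}
    if yaxis_deg is not None:
        for k in(0,180):
            a=np.radians(yaxis_deg+k);y=np.array([np.cos(a),np.sin(a),0]);z=np.array([0,0,-1.])
            T=R.from_matrix(np.c_[np.cross(y,z),y,z])
            if tilt is not None: T=R.from_rotvec(tilt)*T
            out["tw%d"%k]=(T*Rc.inv()).as_rotvec()/(np.pi/2)
    for k,v in out.items(): print(k,np.round(v,3))
E
python3 -c "
from h import *
plan([.516,-.337,.13],-5)"
```

```text
t 1.2
p [ 0.236 -0.524  0.227]
y [ 0.41  -0.912 -0.   ]
z [-0.  0. -1.]
w 1.005
gf 0.0
F [-0.289 -0.479  0.471]
dp [ 0.934  0.624 -0.322]
tw0 [-0.    -0.     0.675]
tw180 [-0.     0.    -1.325]
```

```bash
python3 -m pendant '{"dp":[[0.2,0.12,-0.05],[0.4,0.25,-0.1],[0.6,0.38,-0.15],[0.78,0.5,-0.2],[0.934,0.624,-0.25]],"twist":[[0,0,0.11],[0,0,0.22],[0,0,0.34],[0,0,0.45],[0,0,0.56]],"fingers":[0,20,40,60,60]}' && python3 -m pendant '{"dp":[[0,0,0],[0,0,0],[0,0,0],[0,0,0],[0,0,0]],"twist":[[0,0,0.11],[0,0,0.11],[0,0,0.11],[0,0,0.11],[0,0,0.11]],"fingers":[60,60,60,60,60]}'
python3 - <<'E'
from h import *
t=vision.grab_frame("top"); s=vision.grab_frame("side"); save(s,"s2.png"); 
plan([.516,-.337,.05],-5)
im=np.hstack([cv2.resize(t["pixels"][180:340,360:540],None,fx=2,fy=2),cv2.resize(s["pixels"][260:420,260:470],None,fx=2,fy=2)])
cv2.imwrite("pics/c2.png",im[:,:,::-1]); print(im.shape)
E
```

```text
t: 1.82
ee_pos: [0.4921, -0.3553, 0.1592]
ee_rot: [2.493, 1.911, 0.0]
force: [0.1, -1.2, 0.9]
gripper_width: 0.764
gripper_force: 0.0
t: 2.45
ee_pos: [0.4903, -0.3566, 0.1597]
ee_rot: [2.327, 2.111, -0.0]
force: [-0.4, -0.1, -0.6]
gripper_width: 0.761
gripper_force: 0.0
t 2.55
p [ 0.49  -0.357  0.16 ]
y [ 0.995 -0.096 -0.   ]
z [-0. -0. -1.]
w 0.763
gf 0.0
F [0.819 0.541 0.136]
dp [ 0.085  0.065 -0.365]
tw0 [ 0.    -0.     0.006]
tw180 [-0.    -0.    -1.994]
(320, 780, 3)
```

View pics/c2.png

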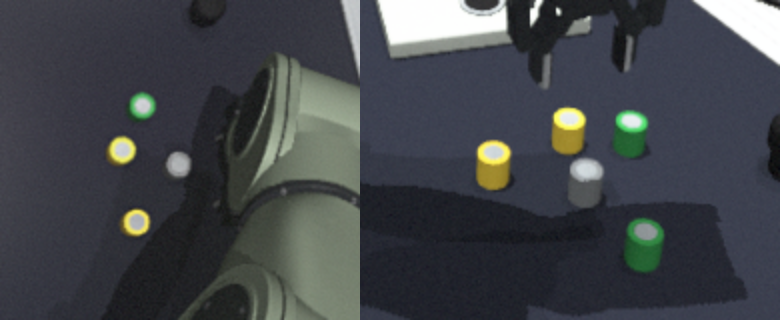

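The crop shows the grey puck upright at top (449.5,262.5), not touching the look-alikes, and there is room for the fingers along world x.

```bash
python3 -m pendant '{"dp":[[0.085,0.065,0],[0.085,0.065,-0.1],[0.085,0.065,-0.2],[0.085,0.065,-0.3],[0.085,0.065,-0.36]],"twist":[[0,0,0],[0,0,0],[0,0,0],[0,0,0],[0,0,0]],"fingers":[60,60,60,60,60]}'
python3 - <<'E'
from h import *
s=vision.grab_frame("side"); plan([.516,-.337,.026],-5)
print(proj(s,[[.516,-.337,.017],readout.read_state()["ee_pos"]]))
im=cv2.resize(s["pixels"][260:420,290:470],None,fx=3,fy=3)
cv2.imwrite("pics/c3.png",im[:,:,::-1])
E
```

```text
t: 3.18
ee_pos: [0.5157, -0.3367, 0.0503]
ee_rot: [-2.325, -2.112, 0.001]
force: [0.7, -0.1, 0.1]
gripper_width: 0.764
gripper_force: 0.0
t 3.225
p [ 0.515 -0.336  0.049]
y [ 0.995 -0.096 -0.003]
z [-0.003  0.001 -1.   ]
w 0.764
gf 0.0
F [-0.366  0.766 -3.516]
dp [ 0.003 -0.002 -0.076]
tw0 [-0.001 -0.002  0.005]
tw180 [-3.000e-03  1.000e-03 -1.995e+00]
[[371.12271218 352.1313809 ]
 [371.69787112 339.68837055]]
```

View pics/c3.png

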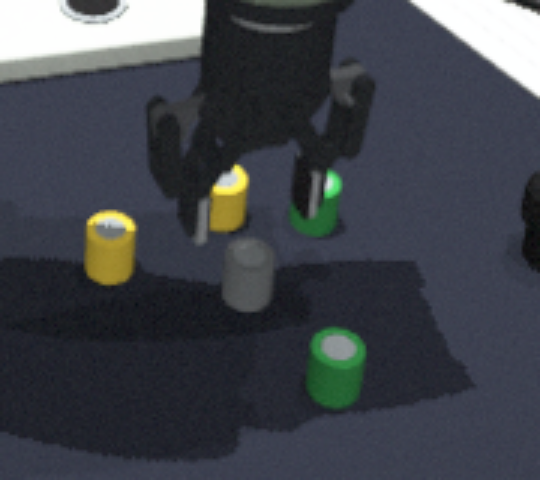

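The fingers straddle the puck, with the finger midpoint near its centre, so I go down and close.

```bash
python3 -m pendant '{"dp":[[0.002,-0.002,-0.04],[0.002,-0.002,-0.08],[0.002,-0.002,-0.08],[0.002,-0.002,-0.08],[0.002,-0.002,-0.08]],"twist":[[0,0,0],[0,0,0],[0,0,0],[0,0,0],[0,0,0]],"fingers":[60,60,120,200,255]}' && python3 -m pendant '{"dp":[[0,0,0],[0,0,0],[0,0,0.05],[0,0,0.15],[0,0,0.3]],"twist":[[0,0,0],[0,0,0],[0,0,0],[0,0,0],[0,0,0]],"fingers":[255,255,255,255,255]}'
python3 -c "
from h import *
plan([.545,-.033,.12],-10)"
```

```text
t: 3.85
ee_pos: [0.5196, -0.3385, 0.0308]
ee_rot: [2.32, 2.108, 0.005]
force: [10.1, 1.6, 57.1]
gripper_width: 0.136
gripper_force: 57.2
t: 4.47
ee_pos: [0.5162, -0.3373, 0.1184]
ee_rot: [-2.324, -2.112, 0.001]
force: [0.7, -0.9, 1.0]
gripper_width: 0.002
gripper_force: 0.0
t 4.475
p [ 0.516 -0.337  0.118]
y [ 0.995 -0.095 -0.001]
z [-0.001  0.001 -1.   ]
w 0.002
gf 0.0
F [ 0.684 -0.943  0.992]
dp [0.096 1.014 0.005]
tw0 [-0.    -0.001 -0.05 ]
tw180 [ 1.00e-03 -1.00e-03  1.95e+00]
```

```bash
python3 - <<'E'
from h import *
s=vision.grab_frame("side"); t=vision.grab_frame("top")
im=np.hstack([cv2.resize(t["pixels"][180:340,360:540],None,fx=2,fy=2),cv2.resize(s["pixels"][260:420,260:470],None,fx=2,fy=2)])
cv2.imwrite("pics/c4.png",im[:,:,::-1])
E
```

```text
(no output)
```

View pics/c4.png

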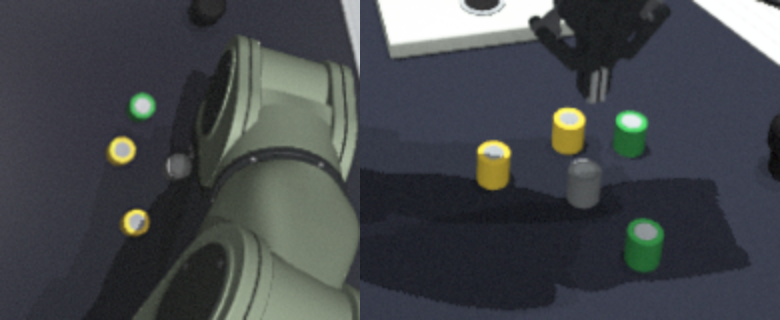

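```bash
python3 - <<'E'
from h import *
np.set_printoptions(precision=4,suppress=True)
s=vision.grab_frame("side"); t=vision.grab_frame("top")
p=readout.read_state()["ee_pos"]
print("tip proj",proj(s,[p+[0,0,-.019],p,[.516,-.337,.034],[.516,-.337,0]]))
for n,f in(("s",s),("t",t)):
    for a in vision.cut_out(f,"puck_center")[:8]:
        m=a["mask"];ys,xs=np.nonzero(m);c=f["pixels"][m].astype(float).mean(0)
        if np.ptp(c)<15 and m.sum()<3000:print(n,xs.min(),xs.max(),ys.min(),ys.max(),xs.mean(),ys.mean(),m.sum(),c,atz(f,[xs.mean(),ys.mean()],.017 if n=="s" else .03))
cv2.imwrite("pics/c5.png",cv2.resize(s["pixels"][290:380,330:420],None,fx=6,fy=6)[:,:,::-1])
E
```

```text
tip proj [[374.7714 319.1954]
 [375.5347 311.1274]
 [371.7362 345.5437]
 [370.5211 358.6016]]
s 363 379 340 363 371.15492957746477 351.5661971830986 355 [83.6958 86.5915 88.4592] [ 0.5168 -0.3357  0.017 ]
t 441 455 257 270 448.375 263.63125 160 [78.2562 79.0438 79.3438] [ 0.5131 -0.335   0.03  ]
```

View pics/c5.png

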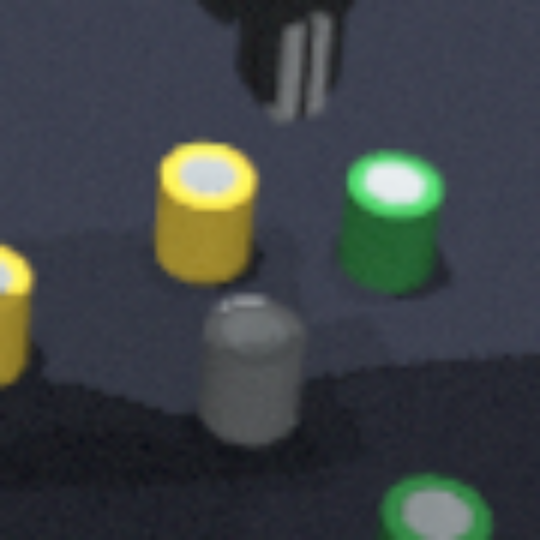

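The puck is upright where it was, at side (371,352). The closed fingertips show at about (380,309), but projecting the readout puts them at (375,319), so I check that offset against the start pictures.

```bash
python3 - <<'E'
from h import *
import pickle
np.set_printoptions(precision=1,suppress=True)
S=pickle.load(open("S.pkl","rb"))
p=np.array([.236,-.524,.227]); y=np.array([.41,-.912,0]); y/=np.linalg.norm(y)
d=np.array([0,0,-1.])
for c in S:
    print(c,"tips",proj(S[c],[p+.0425*y+.006*d,p-.0425*y+.006*d]),"tcp",proj(S[c],p),"body",proj(S[c],p-.054*d), "base0",proj(S[c],[0,0,0]))
im=np.hstack([cv2.resize(S["side"]["pixels"][300:420,190:330],None,fx=3,fy=3),cv2.resize(S["top"]["pixels"][340:460,500:620],None,fx=3,fy=3)])
cv2.imwrite("pics/c6.png",im[:,:,::-1])
st=readout.read_state();print(st["joints"])
E
```

```text
side tips [[281.5 418.7]
 [233.3 380.7]] tcp [[256.2 395.5]] body [[253.9 362.9]] base0 [[ 70.1 323.4]]
top tips [[574.1 368.6]
 [541.3 386.9]] tcp [[559.  377.9]] body [[569.2 379.7]] base0 [[318.6 474. ]]
[ 0.6  0.9 -0.3  1.4  0.3  0.8  0.2]
```

View pics/c6.png

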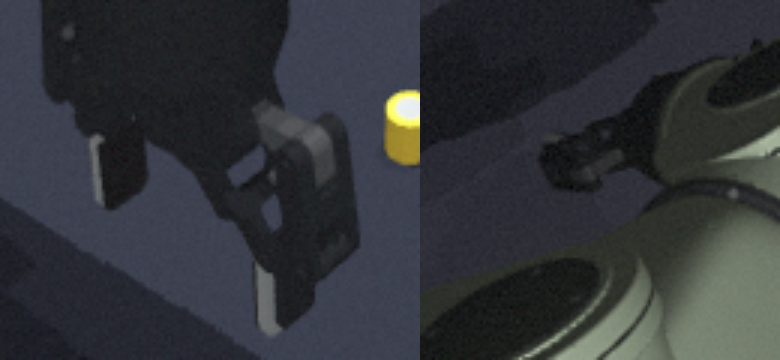

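```bash
python3 - <<'E'
from h import *
import pickle
from scipy.optimize import least_squares
S=pickle.load(open("S.pkl","rb"));f=S["side"]
def fr(y):
    y=np.array(y)/np.linalg.norm(y);z=np.array([0,0,-1.]);return np.c_[np.cross(y,z),y,z]
obs=[([.236,-.524,.227],fr([.41,-.912,0]),.0425,.006,[(279,411.6),(223,368)]),
([.515,-.336,.049],fr([.995,-.096,0]),.0325,.0095,[(395,331),(356.7,340)]),
([.516,-.337,.118],fr([.995,-.095,0]),.0,.019,[(380,309),(380,309)])]
for mode in("tool","world"):
    def res(o):
        r=[]
        for p,T,h,d,q in obs:
            for sg,u in zip((1,-1),q):
                X=np.array(p)+T@np.array([0,sg*h,d])+(T@o if mode=="tool" else o)
                r+=list(proj(f,X)[0]-u)
        return np.array(r)
    s=least_squares(res,np.zeros(3));print(mode,np.round(s.x,4),np.round(s.fun,1))
E
```

```text
tool [-0.0115  0.0037 -0.0302] [-3.1 -2.6  3.   2.1 -2.2  0.1  3.7 -1.4  0.   0.9  0.   0.9]
world [-0.0161 -0.037   0.0605] [-0.7  0.9  1.6  2.5 -2.2 -1.   2.2 -2.1 -0.6 -1.2 -0.6 -1.2]
```

```bash
python3 - <<'E'
from h import *
import pickle
from scipy.optimize import least_squares
S=pickle.load(open("S.pkl","rb"));f=S["side"]
def fr(y):
    y=np.array(y)/np.linalg.norm(y);z=np.array([0,0,-1.]);return np.c_[np.cross(y,z),y,z]
obs=[([.236,-.524,.227],fr([.41,-.912,0]),.0425,.006,[(279,411.6),(223,368)]),
([.515,-.336,.049],fr([.995,-.096,0]),.0325,.0095,[(395,331),(356.7,340)]),
([.516,-.337,.118],fr([.995,-.095,0]),.0,.019,[(380,309),(380,309)])]
for mode in("tool","world"):
  for zz in(-.012,-.022,-.03,):
    def res(o):
        r=[]; o=np.array([o[0],o[1],zz if mode=="tool" else -zz])
        for p,T,h,d,q in obs:
            for sg,u in zip((1,-1),q):
                X=np.array(p)+T@np.array([0,sg*h,d])+(T@o if mode=="tool" else o)
                r+=list(proj(f,X)[0]-u)
        return np.array(r)
    s=least_squares(res,np.zeros(2));print(mode,zz,np.round(s.x,4),round(s.cost,1),np.round(s.fun,1))
E
python3 -m pendant '{"dp":[[0,0,0],[0,0,0],[0,0,-0.05],[0,0,-0.15],[0,0,-0.22]],"twist":[[0,0,0],[0,0,0],[0,0,0],[0,0,0],[0,0,0]],"fingers":[60,60,60,60,60]}'
python3 -m pendant '{"dp":[[0,0,-0.03],[0,0,-0.06],[0,0,-0.09],[0,0,-0.09],[0,0,-0.09]],"twist":[[0,0,0],[0,0,0],[0,0,0],[0,0,0],[0,0,0]],"fingers":[60,60,60,60,60]}'
```

```text
tool -0.012 [-0.0017  0.0011] 154.8 [ 1.9  1.6  9.1  7.1 -6.7  4.2 -0.2  2.7 -4.4  5.6 -4.4  5.6]
tool -0.022 [-0.0072  0.0025] 53.0 [-0.9 -0.7  5.8  4.4 -4.2  2.   1.9  0.5 -2.   3.  -2.   3. ]
tool -0.03 [-0.0114  0.0037] 26.4 [-3.1 -2.6  3.1  2.2 -2.3  0.1  3.7 -1.3 -0.   0.9 -0.   0.9]
world -0.012 [0.0022 0.0044] 141.1 [ 2.7 -3.4 10.3  2.8 -7.8  1.9 -1.2  0.3 -5.5  3.3 -5.5  3.3]
world -0.022 [-0.0016 -0.0041] 97.1 [ 2.  -2.6  8.6  2.8 -6.7  1.4 -0.5 -0.1 -4.6  2.5 -4.6  2.5]
world -0.03 [-0.0047 -0.011 ] 67.9 [ 1.5 -1.9  7.2  2.8 -5.8  0.9 -0.  -0.5 -3.8  1.8 -3.8  1.8]
t: 5.4
ee_pos: [0.516, -0.3371, 0.0493]
ee_rot: [-2.324, -2.112, 0.001]
force: [0.1, -0.8, 0.3]
gripper_width: 0.766
gripper_force: 0.0
t: 6.02
ee_pos: [0.5168, -0.3376, 0.0249]
ee_rot: [2.325, 2.112, 0.0]
force: [0.7, 0.2, -1.0]
gripper_width: 0.769
gripper_force: 0.0
```

```bash
python3 - <<'E'
from h import *
s=vision.grab_frame("side")
cv2.imwrite("pics/c7.png",cv2.resize(s["pixels"][290:380,330:420],None,fx=6,fy=6)[:,:,::-1])
E
```

```text
(no output)
```

View pics/c7.png

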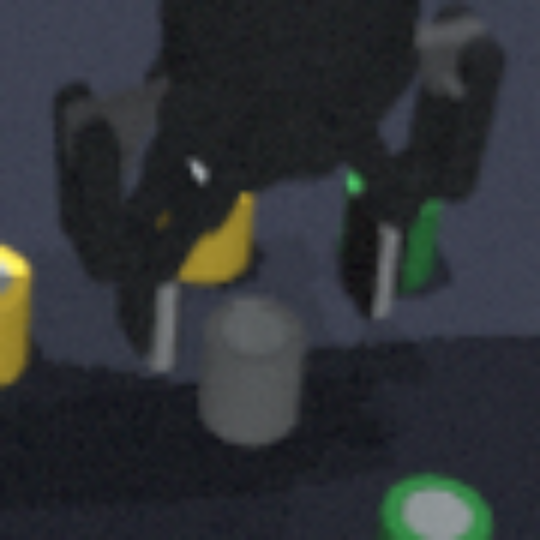

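The tips show at crop (160,370) and (382,317), either side of the puck but near its top and about 5 mm to the +x side. The fingertips sit higher than the readout suggests, so I go lower while watching the force.

```bash
python3 -m pendant '{"dp":[[-0.015,0,-0.01],[-0.015,0,-0.03],[-0.015,0,-0.05],[-0.015,0,-0.05],[-0.015,0,-0.05]],"twist":[[0,0,0],[0,0,0],[0,0,0],[0,0,0],[0,0,0]],"fingers":[60,60,60,60,60]}'
python3 - <<'E'
from h import *
s=vision.grab_frame("side")
cv2.imwrite("pics/c8.png",cv2.resize(s["pixels"][290:380,330:420],None,fx=6,fy=6)[:,:,::-1])
E
```

```text
t: 6.7
ee_pos: [0.5122, -0.3374, 0.0096]
ee_rot: [-2.325, -2.113, -0.0]
force: [-0.5, 0.2, 0.1]
gripper_width: 0.761
gripper_force: 0.0
```

View pics/c8.png

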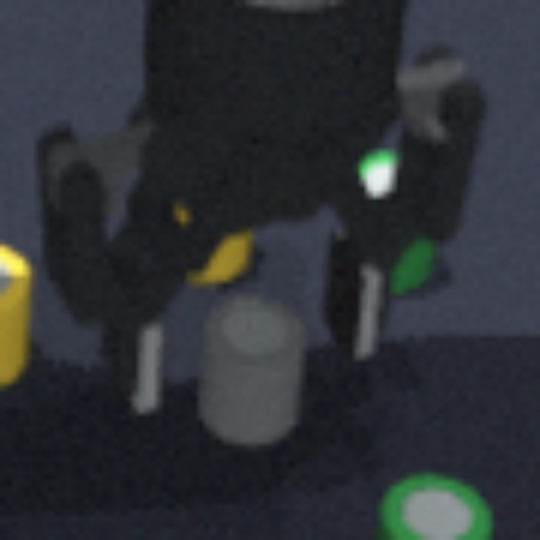

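With the TCP readout at 0.010 there is still no contact, so the readout is about 15–20 mm low on z. The fingers are centred on the puck, so I close.

```bash
python3 -m pendant '{"dp":[[0,0,0],[0,0,0],[0,0,0],[0,0,0],[0,0,0]],"twist":[[0,0,0],[0,0,0],[0,0,0],[0,0,0],[0,0,0]],"fingers":[120,180,255,255,255]}'
```

```text
t: 7.38
ee_pos: [0.5123, -0.3375, 0.01]
ee_rot: [2.325, 2.113, 0.0]
force: [-1.5, 1.3, 6.6]
gripper_width: 0.353
gripper_force: 58.8
```

```bash
python3 -m pendant '{"dp":[[0,0,0.1],[0,0,0.25],[0.02,0.1,0.3],[0.05,0.25,0.3],[0.05,0.4,0.3]],"twist":[[0,0,0],[0,0,0],[0,0,0],[0,0,0],[0,0,0]],"fingers":[255,255,255,255,255]}' && python3 -m pendant '{"dp":[[0.01,0.2,0],[0.03,0.4,0],[0.04,0.6,0],[0.047,0.6,0],[0.047,0.6,0]],"twist":[[0,0,0],[0,0,0],[0,0,0],[0,0,0],[0,0,0]],"fingers":[255,255,255,255,255]}'
python3 - <<'E'
from h import *
S={}
for c in("side","top"):
    f=vision.grab_frame(c);S[c]=f;save(f,c+"9.png")
    for n in("puck_center","nest","hinge","flap_bar","index_tip"):
        print(c,n,[(np.round(a["point"],1).tolist(),round(a["confidence"],2)) for a in vision.spot_point(f,n)[:5]])
import pickle;pickle.dump(S,open("S9.pkl","wb"))
im=np.hstack([S["side"]["pixels"][160:320,240:420],S["top"]["pixels"][160:320,220:400]])
cv2.imwrite("pics/c9.png",cv2.resize(im,None,fx=2.2,fy=2.2)[:,:,::-1])
plan([.54,-.035,.03])
E
```

```text
t: 8.0
ee_pos: [0.5274, -0.216, 0.0997]
ee_rot: [2.325, 2.112, 0.001]
force: [0.9, 0.5, -0.7]
gripper_width: 0.35
gripper_force: 59.4
t: 8.62
ee_pos: [0.5412, -0.0381, 0.0996]
ee_rot: [2.325, 2.112, -0.001]
force: [0.1, -0.9, -1.0]
gripper_width: 0.346
gripper_force: 59.4
side puck_center [([327.8, 342.0], 0.77), ([399.8, 376.5], 0.7), ([365.1, 323.7], 0.68), ([396.0, 329.6], 0.66), ([317.0, 231.6], 0.63)]
side nest [([322.0, 264.5], 0.84)]
side hinge [([317.7, 231.4], 0.64)]
side flap_bar [([302.7, 199.0], 0.83)]
side index_tip [([345.4, 188.9], 0.42)]
top puck_center [([415.6, 255.9], 0.6), ([484.0, 259.3], 0.6), ([429.0, 233.9], 0.49), ([427.2, 292.0], 0.48)]
top nest []
top hinge [([295.4, 249.3], 0.68)]
top flap_bar [([234.5, 236.2], 0.68)]
top index_tip [([268.2, 196.0], 0.52)]
t 9.225
p [ 0.541 -0.038  0.1  ]
y [ 0.995 -0.096 -0.   ]
z [-0.  0. -1.]
w 0.352
gf 59.444
F [-1.136  0.178 -0.551]
dp [-0.004  0.008 -0.232]
```

View pics/c9.png

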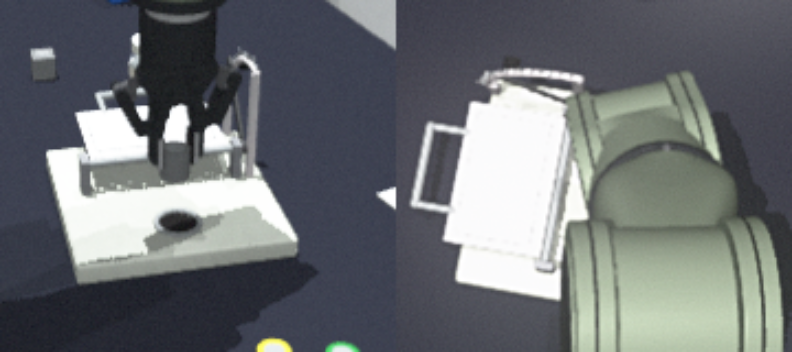

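The side crop shows the held puck at about (319,233) above the nest ellipse at (322,260), with the flap and quadrant behind. I've used my ten views, so from here I work from numbers only.

```bash
python3 - <<'E'
from h import *
import pickle
np.set_printoptions(precision=4,suppress=True)
S9=pickle.load(open("S9.pkl","rb"));S=pickle.load(open("S.pkl","rb"))
def dark(f,c,r,z):
    g=cv2.cvtColor(f["pixels"],cv2.COLOR_RGB2GRAY);x,y=c
    sub=(g[y-r:y+r+1,x-r:x+r+1]<90).astype(np.uint8)
    n,l,st,ce=cv2.connectedComponentsWithStats(sub)
    for i in range(1,n):
        if st[i,4]>15:
            p=ce[i]+[x-r,y-r];print(p,st[i],atz(f,p,z))
print("nest top");dark(S["top"],(328,254),14,.024)
print("nest side");dark(S["side"],(321,261),13,.024)
print("nest side9");dark(S9["side"],(321,261),13,.024)
s=S9["side"]
pk=np.array([.516,-.337,.017])+np.array([.541,-.038,.0997])-[.5122,-.3374,.0098]
print("pred puck",pk,proj(s,[pk,pk-[0,0,.017]]))
for a in vision.cut_out(vision.grab_frame("side"),"puck_center"):
    ys,xs=np.nonzero(a["mask"]);print(a["confidence"],xs.min(),xs.max(),ys.min(),ys.max(),xs.mean(),ys.mean())
E
```

```text
nest top
[327.3833 252.9111] [  6   6  16  15 180] [ 0.5479 -0.0327  0.024 ]
nest side
[320.5631 260.4175] [  5   9  16   8 103] [ 0.5514 -0.0278  0.024 ]
nest side9
[320.928 260.936] [  5   9  17   9 125] [ 0.5513 -0.0301  0.024 ]
pred puck [ 0.5448 -0.0376  0.1069] [[320.3213 233.5004]
 [320.2029 239.7706]]
0.86 391 412 368 395 401.3529411764706 381.50210084033614
0.81 356 371 315 336 363.57950530035333 325.17314487632507
0.73 317 334 330 355 325.7415143603133 342.2193211488251
0.67 386 402 316 338 393.8738170347003 326.8801261829653
0.6 312 325 224 242 319.3224299065421 233.2803738317757
```

```bash
python3 -m pendant '{"dp":[[0.018,0.017,0],[0.018,0.017,-0.06],[0.018,0.017,-0.12],[0.018,0.017,-0.18],[0.018,0.017,-0.18]],"twist":[[0,0,0],[0,0,0],[0,0,0],[0,0,0],[0,0,0]],"fingers":[255,255,255,255,255]}'
python3 - <<'E'
from h import *
s=vision.grab_frame("side"); p=readout.read_state()["ee_pos"]; pk=p+[.0038,.0004,.0072]
print(pk,proj(s,[pk,[.549,-.0325,pk[2]]]))
for a in vision.cut_out(s,"puck_center"):
    ys,xs=np.nonzero(a["mask"])
    if ys.max()<300:
        print(a["confidence"],xs.min(),xs.max(),ys.min(),ys.max(),xs.mean(),ys.mean())
g=cv2.cvtColor(s["pixels"],cv2.COLOR_RGB2GRAY)
for r in range(232,276,2): print(r,' '.join('%3d'%v for v in g[r,304:340:1]))
E
```

```text
t: 9.95
ee_pos: [0.5463, -0.032, 0.0447]
ee_rot: [-2.324, -2.112, 0.002]
force: [-0.3, 0.1, 0.0]
gripper_width: 0.348
gripper_force: 59.5
[ 0.55050905 -0.03164644  0.05276673] [[321.10012321 251.32656367]
 [320.6705836  251.64802281]]
0.5 314 326 242 260 320.42 251.32
232  80 125 128  98  48  34  35  25  32  33  28  32  36  51 113 115 112 116 115 113 115  84  42  31  32  26  30  29  32  30  36  30  29  33  36  30
234  32  45  57  42  37  34  30  33  37  34  34  27  79 114 121 125 124 125 121 123 122 122  62  32  28  29  35  31  34  36  36  36  30  31  33  37
236  34  34  34  28  34  32  32  31  34  36  35  32 108 122 124 121 128 123 127 126 111  60  33  30  31  35  29  36  38  35  60  93 104 107 103 109
238  36  38  41  31  33  33  31  37  37  34  33  69 123 123 125 125 126 126 123 121 104  47  27  28  30  46  37  34  33 126 147 125 145 127 122 120
240  31  38  32  48  38  38  30  30  34  38  34 108 127 125 150 131 127 125 127 126 104  44  27  21  54 110  94  45  40 114 121 124 147 126 153 158
242 120 120 129 108  49  31  35  32  45  87  96  83 107 102  99  94 151 151 109 119 109  46
[... 1724 characters left out ...]
 119 117 110 110 108 112 108 101 101 106 109 108 112 117 118 136 164 177 182 194 196 194 196 194 194 193 194
268 131 128 124 128 127 128 126 126 127 129 128 126 131 124 125 123 119 122 121 121 138 171 178 197 196 197 194 195 196 197 196 197 196 196 193 193
270 128 128 127 128 129 128 125 127 130 130 129 129 130 131 127 155 156 156 158 171 194 198 199 197 194 196 195 197 195 196 196 195 194 193 197 194
272 129 130 130 130 128 129 125 126 126 154 158 157 158 172 175 172 173 171 172 175 196 197 197 199 201 199 197 199 198 195 194 197 195 196 196 193
274 128 131 129 131 151 158 158 173 174 174 174 175 175 171 173 177 176 176 179 175 197 203 203 200 204 199 197 195 192 186 181 178 173 169 168 162
```

```bash
python3 -m pendant '{"dp":[[0,0,-0.012],[0,0,-0.024],[0,0,-0.034],[0,0,-0.038],[0,0,-0.038]],"twist":[[0,0,0],[0,0,0],[0,0,0],[0,0,0],[0,0,0]],"fingers":[255,255,255,255,255]}'
python3 - <<'E'
from h import *
s=vision.grab_frame("side"); p=readout.read_state()["ee_pos"]; pk=p+[.0038,.0004,.0072]
print(pk,proj(s,[pk,[.549,-.0325,.041]]),readout.read_state()["force"])
for a in vision.cut_out(s,"puck_center"):
    ys,xs=np.nonzero(a["mask"])
    if ys.max()<300: print(a["confidence"],xs.min(),xs.max(),ys.min(),ys.max(),xs.mean(),ys.mean())
E
```

```text
t: 10.68
ee_pos: [0.5466, -0.0324, 0.0341]
ee_rot: [-2.325, -2.113, 0.0]
force: [-0.3, 0.4, -0.6]
gripper_width: 0.35
gripper_force: 59.7
[ 0.5504256  -0.03201687  0.04137411] [[321.05198926 255.41294859]
 [320.58890406 255.77991875]] [ 0.87630136 -0.36642138 -0.53420686]
0.48 314 326 247 263 320.62359550561797 255.19101123595505
```

```bash
python3 -m pendant '{"dp":[[0,0,-0.004],[0,0,-0.006],[0,0,-0.006],[0,0,-0.006],[0,0,-0.006]],"twist":[[0,0,0],[0,0,0],[0,0,0],[0,0,0],[0,0,0]],"fingers":[255,255,180,120,80]}'; python3 -m pendant '{"dp":[[0,0,0],[0,0,0.05],[0,0,0.15],[0,0,0.3],[0,0,0.5]],"twist":[[0,0,0],[0,0,0],[0,0,0],[0,0,0],[0,0,0]],"fingers":[60,60,60,60,60]}'
python3 - <<'E'
from h import *
s=vision.grab_frame("side")
print(proj(s,[[.549,-.0325,.041],[.549,-.0325,.058],[.549,-.0325,.024]]))
for a in vision.cut_out(s,"puck_center"):
    ys,xs=np.nonzero(a["mask"])
    if ys.max()<300: print(a["confidence"],xs.min(),xs.max(),ys.min(),ys.max(),xs.mean(),ys.mean(),atz(s,[xs.mean(),ys.mean()],.041))
plan([0,0,0])
E
```

```text
t: 11.4
ee_pos: [0.5466, -0.0324, 0.0323]
ee_rot: [-2.325, -2.113, 0.0]
force: [0.6, -0.0, 0.1]
gripper_width: 0.684
gripper_force: 0.0
t: 12.02
ee_pos: [0.546, -0.0324, 0.1843]
ee_rot: [-2.324, -2.112, 0.001]
force: [1.0, 0.3, 0.4]
gripper_width: 0.766
gripper_force: 0.0
[[320.58890406 255.77991875]
 [320.70718551 249.79648312]
 [320.47238295 261.67448548]]
0.78 314 326 246 264 319.99107142857144 254.74553571428572 [ 0.54952662 -0.02792521  0.041     ]
t 12.125
p [ 0.548 -0.032  0.189]
y [ 0.995 -0.096  0.008]
z [ 0.008 -0.    -1.   ]
w 0.769
gf 0.0
F [-0.273 -0.683 -1.271]
dp [-1.828  0.108 -0.628]
```

```bash
python3 - <<'E'
from h import *
np.set_printoptions(precision=4,suppress=True)
t=vision.grab_frame("top"); g=cv2.cvtColor(t["pixels"],cv2.COLOR_RGB2GRAY)
for r in range(208,266,4): print(r,' '.join('%3d'%v for v in g[r,222:256]))
P=[]
for r in range(224,248):
    row=g[r,222:245].astype(float); i=np.argmax(row>100); 
    w=row[i-1:i+5]-60; w[w<0]=0; P.append([222+(w*np.arange(i-1,i+5)).sum()/w.sum(),r])
P=np.array(P); k=np.polyfit(P[:,1],P[:,0],1); print("line",k,np.std(P[:,0]-np.polyval(k,P[:,1])))
a,b=[atz(t,[np.polyval(k,r),r],.06) for r in(224,247)]; print(a,b,"heading bar",np.degrees(np.arctan2(a[1]-b[1],a[0]-b[0])))
print("pred bar ends",proj(t,[[.592+.04*.984,.2037-.04*.179,.06],[.592-.04*.984,.2037+.04*.179,.06],[.592,.2037,.06]]))
for n in("puck_center",):
    for c in vision.cut_out(t,n):
        ys,xs=np.nonzero(c["mask"]); print(c["confidence"],xs.mean(),ys.mean(),c["mask"].sum())
print(readout.read_state()["joints"])
E
```

```text
208  70  78  75  75  74  74  74  70  73  76  74  74  78  76  75  77  77  79  78  80  77  74  78  80  83  79  79  76  82  77  83 186 254 255
212  71  76  73  74  75  79  77  73  78  77  76  75  76  75  79  78  77  79  78  80  76  83  81  80  79  86  80  83  80  80 152 246 255 251
216  77  72  75  75  74  79  76  76  75  75  72  99 172 223 209 180 167 162 157 142 117 101  84  82  80  76  80  74  74 108 234 255 252 250
220  76  76  75  74  73  75  78  75  75  74  92 166 238 234 165  92  75  82  78  77  93 108 140 161 170 175 177 192 226 236 234 239 249 250
224  76  74  73  78  76  79  75  77  78  77 158 237 238 179 112  69  78  69  63  66  68  73  74  79  77  79  70  86 208 255 253 251 249 249
228  74  77  74  76  75  78  77  73  78 149 236 239 197 128  73  74  75  70  68  69  75  80  81  85  80  77  85 183 253 254 251 247 247 250
232  75  76  76  78  75  76  76  78 134 217 237 207 142  76  70  77  76  70  70  73  81  88  85  85  82  83 156 245 255 251 245 244 250 251
236  75  73  78  80  76  76  71 113 193 236 219 156  79  73  78  76  67  68  68  78  87  87  87  83  79 109 234 255 251 
[... 743 characters left out ...]
  76  79  80  81  81  79  81  80  79  80  78  80  83  81  73  91 219 255 253 251 250 251 251 250 251 250 250 250 250
264  78  77  76  76  79  76  80  76  83  77  83  81  79  83  82  86  82  81  75  86 200 255 253 251 249 249 250 250 250 250 250 250 250 251
line [ -0.206  279.7938] 0.06554977525595995
[0.6201 0.1984 0.06  ] [0.5626 0.2099 0.06  ] heading bar -11.307399327874649
pred bar ends [[234.4142 219.5277]
 [228.4989 250.9881]
 [231.4587 235.1886]]
0.68 426.4203821656051 291.21656050955414 157
0.68 429.57251908396944 233.70229007633588 131
0.63 481.0892857142857 257.5595238095238 168
0.49 419.89130434782606 254.58695652173913 138
[ 0.1022  0.7225 -0.1915  1.6438  0.1783  0.7903 -0.2637]
```

```bash
python3 -m pendant '{"dp":[[0.01,0.1,0],[0.03,0.25,0],[0.06,0.4,0],[0.1,0.6,0],[0.147,0.78,0]],"twist":[[0,0,0.11],[0,0,0.22],[0,0,0.34],[0,0,0.45],[0,0,0.56]],"fingers":[100,155,155,155,155]}' && python3 -m pendant '{"dp":[[0,0,0],[0,0,0],[0,0,0],[0,0,0],[0,0,0]],"twist":[[0,0,0.11],[0,0,0.22],[0,0,0.34],[0,0,0.38],[0,0,0.38]],"fingers":[155,155,155,155,155]}'
python3 - <<'E'
from h import *
plan([.592,.202,.10],78.7)
t=vision.grab_frame("top"); s=vision.grab_frame("side")
for f in(t,s):
  for n in("puck_center","nest"):
    for c in vision.cut_out(f,n):
        ys,xs=np.nonzero(c["mask"])
        if xs.mean()<350 and ys.max()<300: print(n,c["confidence"],xs.min(),xs.max(),ys.min(),ys.max(),xs.mean(),ys.mean(),c["mask"].sum())
print("exp puck top/nest",proj(t,[[.549,-.0325,.058],[.549,-.0325,.028]]))
g=cv2.cvtColor(t["pixels"],cv2.COLOR_RGB2GRAY)
for r in range(240,268,1): print(r,' '.join('%3d'%v for v in g[r,312:344]))
E
```

```text
t: 12.85
ee_pos: [0.5903, 0.2036, 0.1817]
ee_rot: [-1.195, -2.904, 0.002]
force: [1.5, -0.4, 0.4]
gripper_width: 0.391
gripper_force: 0.0
t: 13.48
ee_pos: [0.5903, 0.2014, 0.1815]
ee_rot: [-0.298, -3.126, 0.001]
force: [-0.6, 0.1, -0.2]
gripper_width: 0.391
gripper_force: 0.0
t 13.475
p [0.59  0.201 0.182]
y [ 0.189  0.982 -0.001]
z [-0.002 -0.    -1.   ]
w 0.391
gf 0.0
F [-0.643  0.117 -0.177]
dp [ 0.006  0.002 -0.272]
tw0 [ 0.    -0.001 -0.004]
tw180 [0.002 0.    1.996]
puck_center 0.51 314 326 246 264 319.87555555555554 255.0 225
nest 0.96 261 374 183 288 314.9023262331838 244.86841367713004 7136
exp puck top/nest [[327.36510834 250.54616504]
 [327.30398283 252.26453804]]
240 206 207 208 209 208 209 205 207 208 208 209 210 210 210 210 208 207 208 206 216 250 255 254 253 253 253 253 253 253 253 253 253
241 209 207 208 209 209 209 210 208 206 212 211 210 212 215 212 211 211 207 207 210 239 254 254 253 253 253 253 253 253 253 253 253
242 208 211 209 208 208 208 208 208 209 211 211 212 212 203 201 200 197 200 194 199 219 252 255 254 253 253 253 253 253 253 253 253
243 208 209 210 211 
[... 2579 characters left out ...]
 203 217 217 214 216 218 216 216 219 216
263 186 186 187 189 171 123  97 159 186 188 187 185 189 185 168 165 170 170 166 173 187 204 215 222 218 218 214 216 218 214 217 216
264 185 187 186 190 189 169 115 127 178 187 186 188 189 189 179 179 194 191 187 205 215 212 215 216 215 213 214 214 217 217 214 213
265 186 185 186 186 186 188 138  97 137 178 190 187 189 186 189 195 209 216 216 218 216 213 215 214 214 217 220 217 217 214 217 214
266 193 185 185 185 187 189 174 124  98 155 186 189 187 188 189 183 186 204 217 215 215 213 213 212 217 219 218 217 214 215 212 214
267 203 193 185 183 186 187 189 171 110 130 179 191 187 188 185 186 172 197 213 217 214 216 211 213 214 215 216 215 215 216 218 212
```

```bash
python3 -m pendant '{"dp":[[0.006,0.002,-0.1],[0.006,0.002,-0.2],[0.006,0.002,-0.27],[0.006,0.002,-0.3],[0.006,0.002,-0.3]],"twist":[[0,0,0],[0,0,0],[0,0,0],[0,0,0],[0,0,0]],"fingers":[155,155,155,155,155]}' 
python3 - <<'E'
from h import *
s=vision.grab_frame("side"); t=vision.grab_frame("top")
p=readout.read_state()["ee_pos"]; T=R.from_rotvec(readout.read_state()["ee_rot"]).as_matrix()
print(p,"tips exp",proj(s,[p+[0,0,.0095]+T[:,1]*.0166,p+[0,0,.0095]-T[:,1]*.0166]),"bar",proj(s,[.5925,.204,.06]))
g=cv2.cvtColor(s["pixels"],cv2.COLOR_RGB2GRAY)
for r in range(172,214,2): print(r,' '.join('%3d'%v for v in g[r,282:330]))
E
```

```text
t: 14.4
ee_pos: [0.5925, 0.2023, 0.0924]
ee_rot: [-0.298, -3.127, 0.0]
force: [-0.4, 0.0, 0.6]
gripper_width: 0.395
gripper_force: 0.0
[0.59282683 0.20240535 0.09320184] tips exp [[298.29488567 185.94951981]
 [300.78433025 191.31556806]] bar [[299.2885578 202.3883209]]
172  66  70  66  66  65  67  66  68  64  68  71  44  30  32  36  37  33  27  27  30  33  30  31  32  29  33  32  58  65  63  66  66  64  67  68  68  67  65  67  67  67  68  66  69  66  65  68  65
174  68  64  66  68  67  67  69  68  71  64  69  67  70  65  34  30  29  27  34  31  29  33  30  32  24  30  29 215 182 128  74  66  67  66  65  70  66  70  66  68  67  69  67  69  66  65  64  68
176  66  68  68  67  69  69  64  65  68  65  61  69  56  36  30  28  33  28  30  31  30 110  51  30  28  27  99 254 255 255 255 253 231 111  67  68  67  69  67  70  66  66  65  69  67  64  67  69
178  67  66  68  68  64  65  67  66  68  64  65  67  61  34  33  30  27  32  35  31  38  36  35  32  28  31 178 254 255 255 255 255 255 181  75  69  68  67  64  68  68  69  65  66  63  66  68  65
180  67  65  64  66  65  67  68  66  69  67  6
[... 2585 characters left out ...]
  66  65  73  67  68  68  65  65  69  70  68  67  65  65  60  91 105 139 150 120 142 146 170 171 175 180 177 184
208  57  60  63 165 198 167  81  56  59  62  56  63  60  58  53  70  70  86  90  91  99 117 134 136 168 176 175 184 187 190 201 206 216 218 220 214 221 216 216 220 223 225 225 224 224 224 227 229
210 186 229 225 226 217 206 202 229 229 233 241 245 249 249 251 222 156 145 141 144 143 170 176 174 208 222 227 228 228 227 227 228 226 227 228 227 228 229 228 228 227 228 227 226 228 228 228 228
212 251 251 252 252 252 250 252 253 252 253 253 253 253 253 184 148 147 147 147 149 173 224 227 227 227 229 227 228 228 228 228 228 227 228 228 226 228 228 227 229 228 227 226 227 229 227 227 228
```

The fingertip shows at (300.5,191) and the model predicts (300.8,191.3), so the offset is now well known. I go down to the bar.

```bash
python3 -m pendant '{"dp":[[0,0,-0.05],[0,0,-0.1],[0,0,-0.14],[0,0,-0.163],[0,0,-0.163]],"twist":[[0,0,0],[0,0,0],[0,0,0],[0,0,0],[0,0,0]],"fingers":[155,155,155,155,155]}'; python3 -m pendant '{"dp":[[0,0,0],[0,0,0],[0,0,0],[0,0,0],[0,0,0]],"twist":[[0,0,0],[0,0,0],[0,0,0],[0,0,0],[0,0,0]],"fingers":[200,255,255,255,255]}'
```

```text
t: 15.12
ee_pos: [0.5923, 0.2022, 0.043]
ee_rot: [-0.298, -3.127, 0.0]
force: [-0.6, 0.1, 0.2]
gripper_width: 0.393
gripper_force: 0.0
t: 15.75
ee_pos: [0.5926, 0.2018, 0.044]
ee_rot: [0.298, 3.127, -0.001]
force: [-2.6, -2.1, 5.1]
gripper_width: 0.089
gripper_force: 58.7
```

```bash
cat > idx.py <<'E'
from h import *
a=-.19; ux=np.array([np.cos(a),np.sin(a),0]); uy=np.array([-np.sin(a),np.cos(a),0]); uz=np.array([0,0,1.])
H=np.array([.5925,.204,.06])-.155*uy
def tip(th,r=.108,x=.096): return H+x*ux+r*(np.cos(th)*uy+np.sin(th)*uz)
E
python3 - <<'E'
from idx import *
np.set_printoptions(precision=1,suppress=True)
for c in("side","top"):
    f=vision.grab_frame(c)
    print(c,[(np.round(k["point"],1).tolist(),round(k["confidence"],2)) for k in vision.spot_point(f,"index_tip")[:3]])
    for th in np.arange(.6,1.2,.1): print(round(th,1),proj(f,[tip(th),tip(th,.05)]).ravel())
    for n in("index_tip","index"):
        for k in vision.cut_out(f,n)[:2]:
            ys,xs=np.nonzero(k["mask"]); m=k["mask"]
            print(n,k["confidence"],k["point"],m.sum(),xs.min(),xs.max(),ys.min(),ys.max())
    g=cv2.cvtColor(f["pixels"],cv2.COLOR_RGB2GRAY)
    if c=="side":
        for r in range(180,246,2): print(r,' '.join('%3d'%v for v in g[r,332:366]))
    else:
        for r in range(180,214,1): print(r,' '.join('%3d'%v for v in g[r,254:312]))
E
```

```text
side [([342.5, 187.0], 0.5)]
0.6 [340.2 189.7 344.7 209.3]
0.7 [341.  187.8 345.1 208.5]
0.8 [341.9 186.3 345.5 207.9]
0.9 [342.9 185.2 346.  207.4]
1.0 [343.9 184.4 346.5 207.2]
1.1 [345.  184.1 347.  207.1]
index_tip 0.49 [344.5, 190.5] 8 344 345 188 191
index 0.5 [346.7, 201.8] 112 343 351 186 225
index 0.24 [305.8, 218.5] 1638 275 345 200 235
180  67  67  69  68  67  69  69  65  69  67  63  69  66  68  66  67  65  66  66  68  65  67  64  67  67  65  64  69  68  71  69  69  67  68
182  67  64  68  68  69  67  68  68  67  68  67  64  67  66  68  68 111  93  67  67  68  68  70  68  64  67  67  69  66  64  67  66  65  66
184  70  66  65  68  68  68  67  65  65  68  68  67  68  66  71  89  90 107 130 162 123  77  68  68  68  68  68  71  69  68  66  67  70  65
186  61  69  71  65  67  69  65  66  66  64  68  68 105 109 109 150 187 218 231 244 161 123 110 125  83  67  68  64  68  64  63  66  67  69
188  68  69  66  66  70  70  68  68  67  68  64  54 101 116 139 121 108  87  75 135 221 248 251 170  80  65  67  64  66  70  67  70  68  68
190  66  68  68  69  67  72  66  68  66  66  69  61
[... 11449 characters left out ...]
 134 135 135 133 132 133 132 130 124 124 110 100 117 173 218 230 227 223 224 228 222 220 220 229 229 221 218 202 206 232 239 247 250 249 246 248 252 251 252 254 242 191 175 187 200 206 220 229 218 164 150 176 227 252 254 253 253
212 133 136 134 132 136 135 136 132 132 127 128 117 108  98 117 191 233 227 228 222 226 228 229 226 226 225 229 226 226 231 244 245 249 250 249 248 251 253 253 251 253 227 129 109 160 197 191 181 178 164 130 152 180 243 255 254 253 253
213 133 137 136 135 134 136 135 137 131 132 129 123 117 103  95 160 225 236 232 229 227 230 225 218 222 225 226 228 226 226 227 227 242 253 254 253 253 253 253 251 251 246 192 142 203 237 215 140  95  86  92 156 225 251 253 253 253 253
```

```bash
python3 - <<'E'
from idx import *
np.set_printoptions(precision=1,suppress=True)
t=vision.grab_frame("top"); pts=[]
for i in range(4):
    t=vision.grab_frame("top"); r=vision.spot_point(t,"index_tip")
    pts+= [r[0]["point"]] if r else []
print(np.array(pts))
for th in(.7,.8,.9,1.,1.1): print(th,"knob x.11/.12/.13 r.1",proj(t,[tip(th,.1,x) for x in(.11,.12,.13)]).ravel(),"edge dn/up",proj(t,[tip(th)+.004*(-np.sin(th)*uy+np.cos(th)*uz)*s for s in(-1,1)]).ravel())
print("quad end y.1",proj(t,[H+.104*ux+.1*uy,H+.104*ux+.1*uz]).ravel())
E
```

```text
[[270.3 196.7]
 [269.6 196.1]
 [269.4 199.7]
 [269.3 196.2]]
0.7 knob x.11/.12/.13 r.1 [268.  191.  268.8 187.  269.6 183. ] edge dn/up [263.3 195.8 265.1 195.6]
0.8 knob x.11/.12/.13 r.1 [270.5 190.7 271.3 186.7 272.1 182.6] edge dn/up [265.8 195.5 268.  195.3]
0.9 knob x.11/.12/.13 r.1 [273.4 190.5 274.2 186.5 274.9 182.4] edge dn/up [268.8 195.3 271.2 195.2]
1.0 knob x.11/.12/.13 r.1 [276.6 190.5 277.3 186.4 278.1 182.3] edge dn/up [272.1 195.2 274.8 195.2]
1.1 knob x.11/.12/.13 r.1 [280.  190.5 280.8 186.4 281.6 182.4] edge dn/up [275.7 195.2 278.6 195.3]
quad end y.1 [260.9 198.2 298.5 195. ]
```

```bash
python3 -m pendant '{"dp":[[0,-0.003,0.052],[-0.002,-0.01,0.103],[-0.004,-0.023,0.153],[-0.008,-0.04,0.201],[-0.012,-0.062,0.248]],"twist":[[0,0,0],[0,0,0],[0,0,0],[0,0,0],[0,0,0]],"fingers":[255,255,255,255,255]}'; python3 -c "
from idx import *
st=readout.read_state();d=st['ee_pos']-np.array([.5926,.2018,.044]);print(d,'angle',np.arctan2(d[2],.155+d@uy),np.hypot(d[2],.155+d@uy))"
```

```text
t: 17.23
ee_pos: [0.589, 0.1838, 0.1191]
ee_rot: [0.297, 3.127, 0.002]
force: [3.1, 3.8, -1.2]
gripper_width: 0.09
gripper_force: 58.5
[-0.003613   -0.01797632  0.07511799] angle 0.5025753558278765 0.15594867545179178
```

```bash
python3 -m pendant '{"dp":[[-0.005,-0.027,0.044],[-0.011,-0.057,0.085],[-0.018,-0.092,0.123],[-0.023,-0.12,0.149],[-0.023,-0.12,0.149]],"twist":[[0,0,0],[0,0,0],[0,0,0],[0,0,0],[0,0,0]],"fingers":[255,255,255,255,255]}'; python3 - <<'E'
from idx import *
np.set_printoptions(precision=1,suppress=True)
st=readout.read_state();d=st['ee_pos']-np.array([.5926,.2018,.044]);th=np.arctan2(d[2],.155+d@uy);print(d,'angle',th,np.hypot(d[2],.155+d@uy),st['force'])
for c in("side","top"):
    f=vision.grab_frame(c); save(f,c+"12.png")
    for n in("index_tip","flap_bar","hinge","puck_center"): print(c,n,[(np.round(k["point"],1).tolist(),round(k["confidence"],2)) for k in vision.spot_point(f,n)[:2]])
    print("flap corners x+-.08 r .115,bar ends",proj(f,[tip(th,.1125,.08),tip(th,.1125,-.08),tip(th,.155,.04),tip(th,.155,-.04),tip(.875)]).ravel())
    for k in vision.cut_out(f,"flap")[:1]:
        m=k["mask"];ys,xs=np.nonzero(m);print("flap mask",k["confidence"],m.sum(),xs.min(),xs.max(),ys.min(),ys.max()); cs=cv2.findContours(m.astype(np.uint8),0,2)[0]; print(cv2.approxPolyDP(max(cs,key=cv2.contourArea),3,True)[:,0].tolist())
    g=cv2.cvtColor(f["pixels"],cv2.COLOR_RGB2GRAY)
    if c=="top":
        for r in range(184,216,1): print(r,' '.join('%3d'%v for v in g[r,256:306]))
E
```

```text
t: 17.85
ee_pos: [0.5823, 0.1493, 0.1647]
ee_rot: [0.297, 3.125, 0.007]
force: [0.8, 11.8, 9.1]
gripper_width: 0.088
gripper_force: 58.9
[-0.  -0.1  0.1] angle 0.8719837186738428 0.1576993211093256 [ 0.8 11.8  9.1]
side index_tip [([344.9, 185.9], 0.47)]
side flap_bar [([302.1, 171.4], 0.7)]
side hinge [([318.4, 236.1], 0.55), ([314.2, 248.7], 0.44)]
side puck_center [([400.0, 381.7], 0.82), ([326.5, 344.6], 0.74)]
flap corners x+-.08 r .115,bar ends [336.3 184.3 274.3 190.  318.8 169.5 287.8 172.2 342.6 185.4]
flap mask 0.63 3160 276 344 167 235
[[321, 167], [309, 169], [321, 172], [322, 183], [317, 186], [292, 187], [289, 175], [299, 170], [286, 170], [288, 186], [276, 189], [282, 235], [344, 228], [338, 185], [324, 181]]
top index_tip [([270.7, 195.6], 0.71)]
top flap_bar []
top hinge []
top puck_center [([482.9, 257.9], 0.68), ([426.8, 233.4], 0.67)]
flap corners x+-.08 r .115,bar ends [266.5 201.3 253.7 268.4 250.  213.  243.3 247.3 269.2 195.3]
184 146  92  70  69  75  75  70  73  71  76  75  74  77  74  73  73  77  78  73  77  74  78  76  75  77  77  78  78  76  77  79  72  77
[... 5692 characters left out ...]
 109 123 141 151 161 173 179 177 181 178 181 173 130 104 108 126 122 113 114 109 111 155
213  89 116 138 150 158 156 157 154 154 152 153 151 151 149 148 142 147 145 141 138 140 139 136 141 131 130 135 134 123 119 118 114 127 144 150 159 169 175 176 176 165 148 142 154 139 104  80  80  94 152
214 138 150 160 157 158 153 151 153 154 155 152 150 153 150 148 149 146 148 147 144 140 140 143 138 139 139 138 134 132 132 123 121 124 117 116 123 139 164 172 178 174 167 164 167 145 107  76  75  96 152
215 158 163 160 154 156 152 152 155 154 155 152 155 154 153 152 150 143 149 146 146 143 143 142 144 142 140 142 140 140 137 135 135 127 129 123 116 112 134 158 171 173 168 168 159 142 105  87  85 111 163
```

```bash
python3 - <<'E'
from idx import *
import pickle
for n in("S.pkl","S9.pkl"):
    f=pickle.load(open(n,"rb"))["top"]; g=cv2.cvtColor(f["pixels"],cv2.COLOR_RGB2GRAY)
    print(n)
    for r in range(184,210): print(r,' '.join('%3d'%v for v in g[r,254:304]))
E
```

```text
S.pkl
184  60  63  56  60  59  60  57  61  58  64  61  64  60  61  59  64  63  62  65  63  61  65  57  64  61  64  64  63  60  64  63  65  61  66  66  62  64  68  64  67  68  62  64  69  64  63  65  64  62  67
185  56  59  58  66  57  63  63  61  62  61  56  63  59  64  56  61  55  57  58  61  63  62  63  63  64  66  63  62  63  69  66  65  65  64  67  68  64  62  67  65  66  66  63  63  67  68  65  66  65  66
186  60  62  60  61  61  59  62  63  60  64  63  61  63  63  63  53  46  48  53  56  50  59  60  65  62  63  66  65  67  63  62  65  62  62  64  67  65  66  64  66  61  70  63  69  66  64  63  69  68  65
187  61  61  59  60  61  61  58  64  59  64  61  60  64  64  61  53  47  53  53  49  52  50  55  58  67  64  64  67  63  63  62  64  63  62  64  66  67  67  69  67  64  65  68  64  65  67  69  64  66  67
188  61  58  65  61  61  62  64  63  61  68  60  60  64  62  59  55  54  52  53  51  46  43  53  65  64  64  63  63  66  64  68  68  66  67  63  64  66  63  65  66  66  69  65  66  68  65  68  69  67  69
189  61  63  62  60  65  61  62  60  59  63  62  62  58  60  53  43  48  4
[... 8820 characters left out ...]
 246 248 250 250 251 250 251 253 255 248 236 232 203 139  89 117 138 145 144 143 110  97
207 254 255 255 254 245 231 226 225 232 249 251 247 249 251 248 243 243 247 250 250 249 246 247 241 237 236 235 239 242 242 245 247 246 246 245 245 246 251 254 255 255 233 184 155 140 140 142 140 115  93
208 255 255 254 255 255 255 255 255 255 252 249 246 249 251 249 244 240 240 247 249 248 247 247 240 236 236 235 236 237 238 244 247 245 247 245 245 245 246 246 246 251 238 228 196 150 138 143 142 123  93
209 255 254 251 252 252 252 253 252 252 252 251 251 251 251 251 250 248 246 249 250 248 248 245 240 239 241 241 244 244 244 245 246 247 246 246 246 245 246 244 243 246 225 203 173 142 140 141 145 137  97
```

```bash
python3 -m pendant '{"dp":[[-0.001,-0.005,0],[-0.002,-0.01,0],[-0.002,-0.01,0],[-0.002,-0.01,0],[-0.002,-0.01,0]],"twist":[[0,0,0],[0,0,0],[0,0,0],[0,0,0],[0,0,0]],"fingers":[255,255,255,255,255]}'; python3 -m pendant '{"dp":[[0,0,0],[0,0,0],[0,0,0],[0,0,0],[0,0,0]],"twist":[[0,0,0],[0,0,0],[0,0,0],[0,0,0],[0,0,0]],"fingers":[255,255,255,255,255]}'; python3 - <<'E'
from idx import *
st=readout.read_state();d=st['ee_pos']-np.array([.5926,.2018,.044]);c=.155+d@uy;print('angle y',np.arccos(c/.155),'z',np.arcsin(d[2]/.155),st['force'],np.abs(st['qvel']).max())
s=vision.grab_frame("side")
for a in vision.cut_out(s,"puck_center"):
    ys,xs=np.nonzero(a["mask"])
    if ys.max()<300: print(a["confidence"],xs.min(),xs.max(),ys.min(),ys.max(),xs.mean(),ys.mean())
g=cv2.cvtColor(s["pixels"],cv2.COLOR_RGB2GRAY)
for r in range(244,268,2): print(r,' '.join('%3d'%v for v in g[r,308:334]))
E
```

```text
t: 19.08
ee_pos: [0.5822, 0.1487, 0.1652]
ee_rot: [0.294, 3.124, 0.012]
force: [1.3, 19.3, 17.7]
gripper_width: 0.084
gripper_force: 59.8
t: 19.7
ee_pos: [0.5821, 0.1487, 0.1651]
ee_rot: [0.294, 3.124, 0.012]
force: [2.0, 18.6, 16.7]
gripper_width: 0.084
gripper_force: 59.8
angle y 0.8623731774621091 z 0.8972253671512961 [ 1.99744182 18.5586032  16.73398778] 0.0013683516981096938
0.63 314 327 246 264 319.94144144144144 254.85585585585585
244 152 155 169 156 166 166 167 182 170 181 183 182 183 183 182 185 180 187 189 192 188 189 189 187 189 188
246 185 195 196 194 192 195 192 172 171 155 143 133 139 146 143 152 167 185 191 187 188 191 190 190 187 185
248 194 191 193 193 195 183 144 123 126 142 149 148 149 150 143 140 128 120 158 184 189 187 189 186 187 189
250 196 192 192 193 191 154 117 115 118 142 150 149 147 148 146 134 121 117 116 180 187 189 187 185 188 188
252 191 193 193 192 193 140  84  85  99 108 119 120 120 120 113 114  98  90  78 179 190 190 189 190 190 189
254 195 195 190 194 192 139  83  76  79  80  84  87  87  85  89  89  83  79  76 178 188 188 190 190 188 189
256 194 192 191 181 176 122  78  75  80  83  85  86  86  90  88  87  83  78  89 146 160 175 189 193 189 191
258 192 192 167 151 141  92  75  75  82  83  84  88  82  89  86  84  80  77  69  74  95 139 159 178 189 190
260 191 146 147 150  82  48  71  79  81  88  86  87  88  84  86  84  83  77  63  41  34  80 146 153 184 188
262 191 186 134 143 118  62  59  76  79  85  87  88  85  86  88  83  83  78  54  34  49 123 151 136 176 191
264 195 196 172 137 130 145 132  94  93  77  71  76  75  75  67  61  46  66 113 125 150 140 142 180 191 190
266 194 194 197 193 172 166 145 128 128 140 141 137 136 135 145 145 138 139 132 135 164 169 188 189 190 192
```

The force points radially outward, which fits the bar having slipped about 3 mm down between the pads. The flap is then at about 0.86 rad, so I correct along the shifted circle to about 0.89.

```bash
python3 -m pendant '{"dp":[[0,0.002,0.006],[0.001,0.004,0.012],[0.001,0.004,0.016],[0.001,0.004,0.016],[0.001,0.004,0.016]],"twist":[[0,0,0],[0,0,0],[0,0,0],[0,0,0],[0,0,0]],"fingers":[255,255,255,255,255]}'; python3 -m pendant '{"dp":[[0,0,0],[0,0,0],[0,0,0],[0,0,0],[0,0,0]],"twist":[[0,0,0],[0,0,0],[0,0,0],[0,0,0],[0,0,0]],"fingers":[255,255,255,255,255]}'; python3 - <<'E'
from idx import *
st=readout.read_state();d=st['ee_pos']-np.array([.5926,.2018,.044]);c=.155+d@uy;print('angle y',np.arccos(c/.155),'z',np.arcsin(d[2]/.155),'z shifted',np.arcsin((d[2]-.0034)/.155),st['force'],np.abs(st['qvel']).max())
E
```

```text
t: 20.42
ee_pos: [0.5816, 0.1462, 0.1675]
ee_rot: [-0.297, -3.127, -0.001]
force: [0.3, 5.2, 1.1]
gripper_width: 0.09
gripper_force: 58.9
t: 21.05
ee_pos: [0.5816, 0.1462, 0.1675]
ee_rot: [-0.297, -3.127, -0.001]
force: [-0.5, 5.7, 1.2]
gripper_width: 0.085
gripper_force: 58.9
angle y 0.8839277487738313 z 0.9221542877222639 z shifted 0.8866666755968227 [-0.47553545  5.71499734  1.20387637] 0.0019833286065264136
```

```bash
python3 -c "
from bench import manip
print(manip.job_done())"
```

```text
the job is handed in; nothing more can be done
None
```

I handed the job in at about 21 s. The puck is released in the nest, and the gripper is holding the flap at about 0.885 rad. I estimated the index arm at about 0.89 rad from the camera images, and I don't know the verdict because the hand-in returned no result.

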